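# Fetch the wax block from behind the reagent containers

## Robot

A 6-joint arm with a two-finger parallel gripper is mounted at the origin on the work surface. World frame = base frame: x ahead of the robot, y to its left, z up, the work surface at z = 0. Lengths are in m, angles in rad, forces in N, time in s.
With the tool pointing down it reaches from about 0.325 to 0.775 m from the base axis. Payload 5.5 kg.
Tool frame: the origin (TCP) lies on the front face of the gripper's body, between the roots of the fingers; the fingertips stand arm.nose_length ahead of it and the grasp point (between the pads) lies 54 mm ahead of it (arm.nose_length is the distance from the TCP to the fingertips, in m); z points along the fingers, y is the line along which they close (so a half turn about z gives the same grasp; the last joint's range is limited). The gripper opens to 85 mm and grips with 20 to 120 N. Pads are 22 mm wide; open, the fingers measure 114 mm over their backs; the gripper's body (76 mm by 85 mm) begins 54 mm behind the grasp point. The pads swing forward as they close: fully open they stand 13 mm farther back than shut.
Start: joints at [-1.391, 0.091, 1.231, -0, 1.82, -0.057], TCP at [0.141, -0.583, 0.304] pointing down, gripper open.
Joint ranges: [-2.87, 2.87], [-0.86, 2.18], [0.17, 2.46], [-1.51, 4.65], [0.06, 2.69], [-2.65, 2.65]. Speed limits (rad/s): [2.57, 2.57, 3.01, 3.14, 3.14, 3.14].

## Interface

Orientations are given as a 3x3 rotation matrix whose columns are the frame's x, y, z axes.
In Python, from workcell import telemetry, vision, ticket, arm gives the robot as it stands.
- The arm moves only by the tool step_arm, never from a script. Its argument "steps" is a list that holds one entry, the list of rows, each a list of 7 numbers: the shift along the tool's x, y, z in m, then the turn, a rotation vector about the tool's x, y, z in degrees, then the opening, from -1 (shut) to 1 (fully open), so that 0 is half open. A call has 1 to 12 rows; each row shifts and turns the commanded pose from where the row before left it, along the tool's axes as they then stand; what a row does not reach is not made up. A row lasts 1/8 s, in which the tool goes at most 62.5 mm and 10.7 degrees, less where a joint would pass 70% of its speed; a pose out of reach is approached as far as the arm can. A call with a gripper value outside its range is refused whole. The fingers move at their own pace and stop on an object; the grip force is fixed at half the most. Time passes only in rows, so rows that do not move let the fingers close. It gives the time, the measured TCP pose, the force, the opening and the grip force at its end, in the units of the state.
- telemetry.get_state(): the state, without advancing time (a new reading comes with each control period).
- vision.grab_frame(name): name is "side" or "top" or "wrist"; returns the picture (384x512x3 uint8, red, green, blue); there is no depth.
- vision.camera_params(name): a dict with "vertical_fov" (degrees; the focal length in pixels is half the picture's height over the tangent of half this angle, whatever the lens; pixels are square), "cx", "cy" (the principal point, pixels), "D" ([k1, k2, p1, p2, k3] as OpenCV has them; the pictures are not rectified), "extrinsics" (4x4, takes a point from world to camera coordinates). Camera axes: x right, y up, looking along -z (the intrinsics and any distortion apply to the point x, -y, -z); pixel columns grow to the right and rows downward; lengths in m; the calibration is good to about 2 mm. A picture is of the moment at which its call begins: read the wrist's pose just before it. camera_params takes no time and is no camera call; for the wrist camera it gives the pose at the moment of the call.
- ticket.finish_job(): hands the job in; it is judged then, once.
The state is a dict: "time_s": time; "joint_pos": joint angles; "qd": joint speeds; "joint_torque": joint torques, N m; "tcp_pos": TCP position; "orientation": TCP orientation; "force": force on the tool from outside, world axes, zero at the start; "torque": the same for the moment, N m; "finger_gap": finger opening in m; "grip_force": force on a finger pad.
Only numpy, scipy, OpenCV 4.12 (cv2) and the standard library are available. Lean on these libraries where they do the work, as an engineer would, in place of code of your own. Each camera call takes 0.05 s, during which the arm holds its last target. There are 200 camera calls.

## Task

The wax specimen block on the grey tray is hemmed in by three reagent containers. First stand all three containers on the blue bench pad at the side, then lay the block, face up as it is now, squarely on the raised aluminium seat of the block holder, and only then put each container back, centred on the very coaster it stood on at the start. Keep the containers upright throughout and do not shift the little steel mould on the tray.

Things in the scene. Friction and masses are not known exactly. Their poses are not given: they have to be found in the camera images.
- bottle_center (a point): Round amber glass bottle, 50 mm across up to 82 mm above its underside, then a shoulder to a 32 mm wide white cap; 115 mm tall, about 0.24 kg. Point: on its axis, half-way up (57.5 mm above the underside); z up.
- canister_center (a point): White square canister, 46 x 46 mm (faces square to its x and y axes) up to 85 mm above its underside, then a 40 x 40 mm grey lid; 100 mm tall, about 0.22 kg. Point: half-way up its axis (50 mm above the underside); z up.
- jar_center (a point): Squat round white jar, 58 mm across up to 76 mm above its underside, then a 53 mm wide steel lid; 90 mm tall, about 0.25 kg. Point: half-way up its axis (45 mm above the underside); z up.
- block_center (a point): Wax specimen block cast on a white cassette, with a small pink tissue spot in its top face: 28 mm along its x, 40 mm along its y, 16 mm high, 30 g. It lies on the grey tray, whose plate is 5 mm thick on the bench, with a 9 mm high edge, the containers on three sides of it (the robot's side, left and right) and the mould on the fourth. Point: its centre (8 mm above its underside); z up.
- seat_top (a point): Block holder, fixed: a dark steel base plate 110 x 120 mm, 10 mm thick, from whose middle a bare aluminium seat rises 12 mm, 22 mm along x and 34 mm along y, so the block overhangs it by 3 mm all round when laid with its long side along the seat's long side. Point: centre of the seat's top, 22 mm above the bench; z up. Stands to the left or the right of the tray.
- pad_top (a point): Blue absorbent bench pad, fixed, flat: 300 mm along its x, 150 mm along its y, 2 mm thick. Point: centre of its upper face, z up. Lies to the left or the right of the tray, on the side where the block holder is not.
- coaster_a: One of three equal flat round black coasters, 74 mm across, 3 mm thick, fixed on the grey tray; one container stands centred on each at the start, and which one is drawn afresh. Origin: centre of its underside, z up. This one lies on the robot's side of the block.
- coaster_b: One of three equal flat round black coasters, 74 mm across, 3 mm thick, fixed on the grey tray; one container stands centred on each at the start, and which one is drawn afresh. Origin: centre of its underside, z up. This one lies to the left (+y) of the block.
- coaster_c: One of three equal flat round black coasters, 74 mm across, 3 mm thick, fixed on the grey tray; one container stands centred on each at the start, and which one is drawn afresh. Origin: centre of its underside, z up. This one lies to the right (-y) of the block.
- mould: Small open steel embedding mould, 36 mm along x, 46 mm along y, 14 mm high, loose on the tray beyond the block; a bystander to be left where it is. Origin: centre of its underside.
Not all that is in view belongs to the job. Of the things that look like the part that bears seat_top, take the one that is nearest to the robot's base at the start.

How it is judged:
On the way, in this order (a step that is already met when the one before it is completed fails the run):
1. all three containers stand upright on the blue pad (x of bottle_center in the frame of pad_top between -0.148 and 0.148 m and y of bottle_center in the frame of pad_top between -0.073 and 0.073 m and z of bottle_center in the frame of pad_top below 0.0635 m and angle between each of bottle_center, canister_center, jar_center's own z axis and vertical below 0.15 rad and x of canister_center in the frame of pad_top between -0.148 and 0.148 m and y of canister_center in the frame of pad_top between -0.073 and 0.073 m and z of canister_center in the frame of pad_top below 0.056 m and x of jar_center in the frame of pad_top between -0.148 and 0.148 m and y of jar_center in the frame of pad_top between -0.073 and 0.073 m and z of jar_center in the frame of pad_top below 0.051 m), for 0.2 s.
2. the block lies on the seat while the three containers are still on the pad (all of step 1 and horizontal distance between block_center and seat_top below 0.009 m and angle between the y axis of block_center and the y axis of seat_top, either way round below 0.26 rad and angle between block_center's own z axis and vertical below 0.12 rad and z of block_center in the frame of seat_top between 0.004 and 0.012 m), for 0.2 s.
At the end, for the whole second after the job is handed in: The block lies face up on the seat, centred within 9 mm and square with it within 15 degrees; each container stands upright within 14 mm of where it stood at the start; all are at rest (horizontal distance between block_center and seat_top below 0.009 m and angle between the y axis of block_center and the y axis of seat_top, either way round below 0.26 rad and angle between block_center's own z axis and vertical below 0.12 rad and z of block_center in the frame of seat_top between 0.004 and 0.012 m and distance of each of bottle_center, canister_center, jar_center from where it was at the start of the episode below 0.014 m and angle between each of bottle_center, canister_center, jar_center's own z axis and vertical below 0.1 rad and linear speed of each of bottle, canister, jar, block below 0.02 m/s); the robot touches nothing.
It fails at once if the bottle is tipped over (leans more than 35 degrees) (angle between bottle_center's own z axis and vertical above 0.6 rad).
It fails at once if the canister is tipped over (leans more than 35 degrees) (angle between canister_center's own z axis and vertical above 0.6 rad).
It fails at once if the jar is tipped over (leans more than 35 degrees) (angle between jar_center's own z axis and vertical above 0.6 rad).
It fails at once if the steel mould is shifted by more than 15 mm (distance of mould from where it was at the start of the episode above 0.015 m).
It also fails if it takes over 136 s, if anything falls off the work surface, if the arm or the gripper's body presses on something with over 40 N, if the wrist force passes 120 N, or if a joint passes its speed limit or range.

## Working session

There is one attempt and no reset: what is moved stays moved. The work goes in short steps, Python scripts to look and compute and a tool call to move; the robot and the scene stay as the last step left them, time stands still between calls to the robot, and variables do not carry over. Pictures are saved under pics/ and viewed, at most 14 in all, crops included, and the job is handed in when it is done.

Besides the shell and the picture viewer there is one more tool, called after ">>>" as a command line: name --argument value ..., lists and objects as JSON in quotes. step_arm: Moves the arm, as the interface text tells. Its arguments: {"type":"object","properties":{"steps":{"type":"array"}},"required":["steps"]}

```bash
mkdir -p pics; ls; cat > h.py <<'E'
import numpy as np, cv2
from workcell import telemetry, vision, ticket, arm
def K(p):
    f=192/np.tan(np.radians(p['vertical_fov'])/2)
    return np.array([[f,0,p['cx']],[0,f,p['cy']],[0,0,1]]), np.array(p['D'],float)
def ray(p,uv):
    k,D=K(p); E=np.array(p['extrinsics'])
    n=cv2.undistortPoints(np.array(uv,float).reshape(-1,1,2),k,D).reshape(-1,2)
    d=np.c_[n[:,0],-n[:,1],-np.ones(len(n))]@E[:3,:3]
    return -E[:3,:3].T@E[:3,3], d
def onz(p,uv,z):
    o,d=ray(p,uv); return o+d*((z-o[2])/d[:,2])[:,None]
def proj(p,X):
    k,D=K(p); E=np.array(p['extrinsics']); c=np.atleast_2d(X)@E[:3,:3].T+E[:3,3]
    c=c*[1,-1,-1]
    return cv2.projectPoints(c,np.zeros(3),np.zeros(3),k,D)[0].reshape(-1,2)
def grab(n,f=None):
    p=vision.camera_params(n); im=vision.grab_frame(n)[:,:,::-1].copy()
    if f: cv2.imwrite('pics/'+f,im)
    return p,im
E
python3 - <<'E'
from h import *
s=telemetry.get_state(); print(s['time_s'],s['tcp_pos'],arm.nose_length,s['finger_gap']); print(np.round(s['orientation'],3))
for n in ['top','side']:
    p,im=grab(n,n+'0.png'); print(n,p['vertical_fov'],p['D'],np.round(ray(p,[[256,192]])[0],3),np.round(ray(p,[[256,192]])[1],3))
E
```

```text
pics
0.0 [ 0.14075851 -0.58311332  0.3027377 ] 0.0726 0.0852721219831971
[[ 0.972  0.235 -0.   ]
 [ 0.235 -0.972  0.002]
 [ 0.    -0.002 -1.   ]]
top 51.63469128846759 [-0.01495609  0.          0.          0.          0.        ] [0.447 0.019 1.055] [[ 0.149 -0.001 -0.989]]
side 47.474911901456494 [0.05771316 0.         0.         0.         0.        ] [0.036 0.523 0.69 ] [[ 0.551 -0.531 -0.644]]
```

View pics/top0.png

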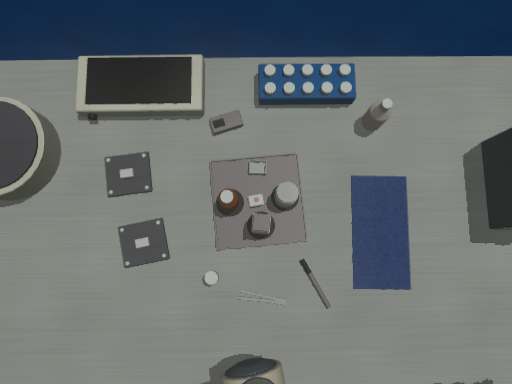

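View pics/side0.png

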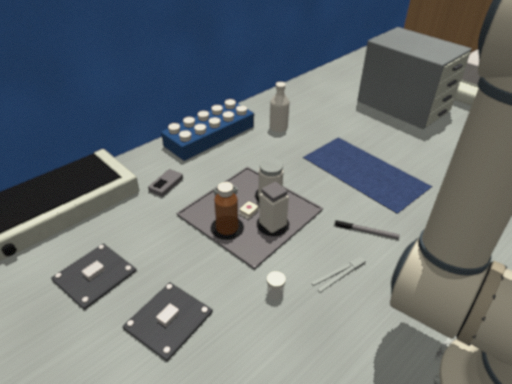

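Top view (up = +x, left = +y): bottle at (229,200) on b, jar at (287,195) on c, canister at (261,224) on a, block at (256,200), mould at (257,168). The pad is on the right at (380,232), and the nearer holder is at (143,242).

```bash
python3 - <<'E'
from h import *
p=vision.camera_params('top'); im=cv2.imread('pics/top0.png')
r=im.astype(int); hsv=cv2.cvtColor(im,cv2.COLOR_BGR2HSV)
def rect(m,z,name,x0,y0,x1,y1):
    mm=np.zeros(m.shape,np.uint8); mm[y0:y1,x0:x1]=m[y0:y1,x0:x1]*255
    cs,_=cv2.findContours(mm,cv2.RETR_EXTERNAL,cv2.CHAIN_APPROX_NONE)
    c=max(cs,key=cv2.contourArea).reshape(-1,2)
    w=onz(p,c,z)[:,:2]
    R=cv2.minAreaRect((w*1000).astype(np.float32)); print(name,np.round(R,1) if 0 else R)
    return R
blue=(r[:,:,0]>r[:,:,2]+25)
rect(blue,.002,'pad',340,165,420,300)
g=im.max(2)
rect(g<75,.010,'holder plate',112,212,175,272)
rect(g>120,.022,'seat',130,232,155,252)
rect(g<75,.010,'holder2',98,148,158,200)
rect(g<110,.005,'tray',195,140,318,260)
rect(g>140,.021,'block',246,190,266,210)
# containers approx
for n,uv,z in [('bottle cap',(227,197),.123),('canister lid',(261,220),.108),('jar lid',(287,191),.098),('block',(256,200),.024),('mould',(257,168),.019)]:
    print(n,np.round(onz(p,[uv],z),3))
crop=cv2.resize(im[140:260,195:320],None,fx=6,fy=4.8*1.25,interpolation=cv2.INTER_CUBIC)[:600]
cv2.imwrite('pics/c1.png',cv2.resize(im[145:245,200:320],None,fx=6,fy=6,interpolation=cv2.INTER_CUBIC))
E
```

```text
pad ((496.9234619140625, -309.693115234375), (148.96913146972656, 297.54736328125), 88.68038940429688)
holder plate ((421.7610168457031, 303.8999938964844), (2.884638786315918, 113.15309143066406), 11.39744758605957)
seat ((474.25848388671875, 314.8036804199219), (21.808876037597656, 34.17290115356445), 10.706671714782715)
holder2 ((605.3604736328125, 350.0442810058594), (23.407657623291016, 116.56591033935547), 17.379287719726562)
tray ((576.7232055664062, 95.77420043945312), (76.44755554199219, 89.1170654296875), 10.703147888183594)
block ((582.4573974609375, 19.091569900512695), (28.911144256591797, 38.11614990234375), 6.516984462738037)
bottle cap [[0.576 0.087 0.123]]
canister lid [[0.521 0.007 0.108]]
jar lid [[ 0.592 -0.058  0.098]]
block [[0.581 0.018 0.024]]
mould [[0.667 0.014 0.019]]
```

View pics/c1.png

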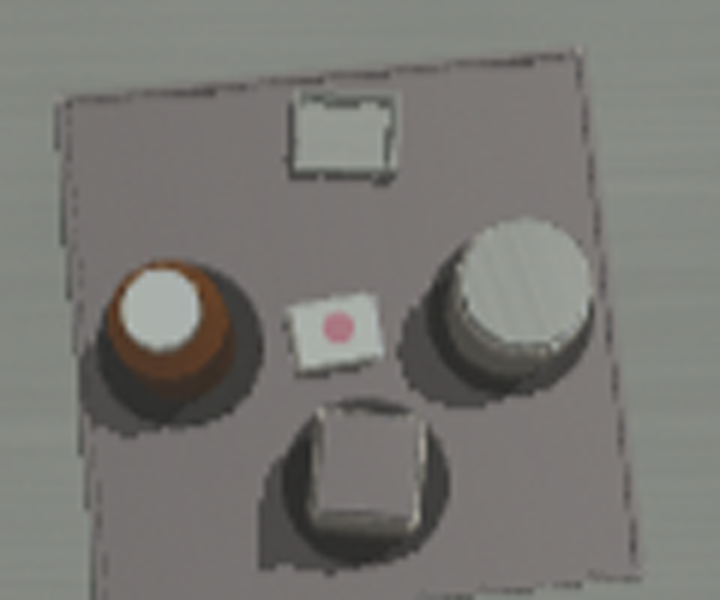

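Measured and consistent with the sizes given: seat at (0.474, 0.315) with yaw 10.7°, pad at (0.497, -0.310) with long side along x, block at about (0.582, 0.019). I'll move over the tray and look with the wrist camera.

>>> step_arm --steps '[[[0,0,0,0,0,6.8,1],[0,0,0,0,0,6.8,1],[0.03,-0.047,0,0,0,0,1],[0.03,-0.047,0,0,0,0,1],[0.03,-0.047,0,0,0,0,1],[0.03,-0.047,0,0,0,0,1],[0.03,-0.047,0,0,0,0,1],[0.03,-0.047,0,0,0,0,1],[0.03,-0.047,0,0,0,0,1],[0.03,-0.047,0,0,0,0,1],[0.03,-0.047,0,0,0,0,1],[0.03,-0.047,0,0,0,0,1]]]'

```text
time_s: 1.6
tcp_pos: [0.4416, -0.1117, 0.3036]
orientation: [[1.0, -0.001, -0.0], [-0.001, -1.0, -0.0], [-0.0, 0.0, -1.0]]
force: [0.3, -0.6, 0.2]
finger_gap: 0.0853
grip_force: 0.0
```

>>> step_arm --steps '[[[0.02,-0.055,0,0,0,0,1],[0.02,-0.055,0,0,0,0,1],[0,0,0,0,0,0,1]]]'

```text
time_s: 1.98
tcp_pos: [0.4815, 0.0, 0.303]
orientation: [[1.0, 0.006, -0.002], [0.006, -1.0, 0.001], [-0.002, -0.001, -1.0]]
force: [0.3, 0.0, -0.9]
finger_gap: 0.0855
grip_force: 0.0
```

```bash
python3 - <<'E'
from h import *
s=telemetry.get_state(); print(s['time_s'],s['tcp_pos'],s['force']); print(np.round(s['orientation'],3))
p,im=grab('wrist','w1.png'); print(p['D'],np.round(ray(p,[[256,192]]),3))
import json; json.dump({k:np.array(v).tolist() for k,v in p.items()},open('w1.json','w'))
E
```

```text
1.975 [4.81532684e-01 2.20941085e-05 3.02990908e-01] [ 0.28938415  0.02460737 -0.93819027]
[[ 1.     0.006 -0.002]
 [ 0.006 -1.     0.001]
 [-0.002 -0.001 -1.   ]]Traceback (most recent call last):
  File "<stdin>", line 3, in <module>
    return _wrapfunc(a, 'round', decimals=decimals, out=out)
    return _wrapit(obj, method, *args, **kwds)
    conv = _array_converter(obj)
ValueError: setting an array element with a sequence. The requested array has an inhomogeneous shape after 1 dimensions. The detected shape was (2,) + inhomogeneous part.
```

View pics/w1.png

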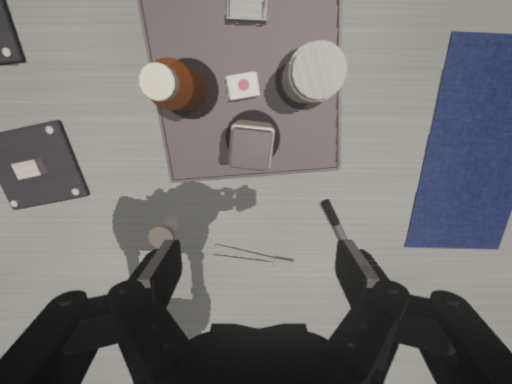

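```bash
python3 - <<'E'
from h import *
p=vision.camera_params('wrist'); im=cv2.imread('pics/w1.png')
import json; json.dump({k:np.array(v).tolist() for k,v in p.items()},open('w1.json','w'))
print(p['D'],ray(p,[[256,192]]))
cv2.imwrite('pics/c2.png',cv2.resize(im[30:180,140:350],None,fx=3.8,fy=3.8,interpolation=cv2.INTER_CUBIC))
E
```

```text
[-0.01117032  0.          0.          0.          0.        ] (array([ 0.55852007, -0.00153968,  0.37328479]), array([[-0.3121706 ,  0.00726796, -0.9500462 ]]))
```

View pics/c2.png

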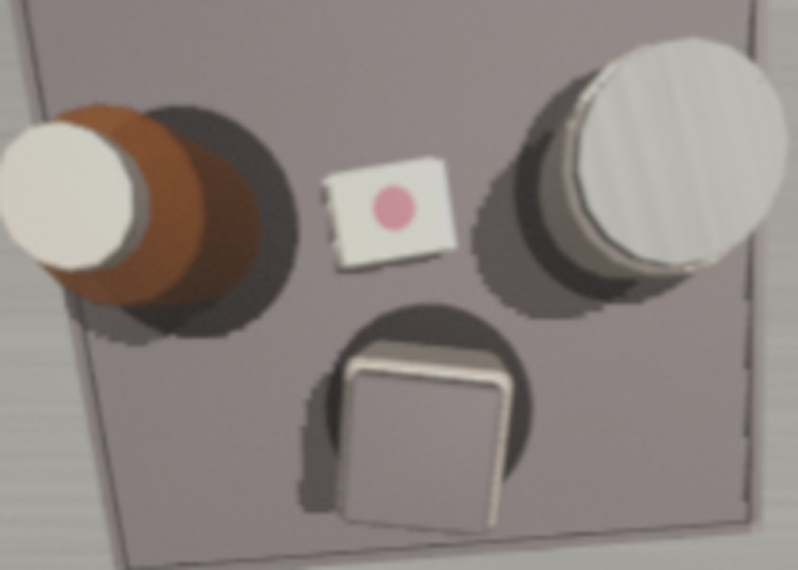

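```bash
python3 - <<'E'
from h import *
import json
p=json.load(open('w1.json')); f=lambda a: np.array(a)/3.8+[140-.37,30-.37]
t=vision.camera_params('top')
c=onz(p,f([(350,372),(503,382),(492,533),(342,520)]),.108); print('can',c.round(4).tolist(),c.mean(0).round(4))
e=[c[1]-c[0],c[2]-c[3],]; print([np.degrees(np.arctan2(v[0],-v[1])) for v in e],[np.degrees(np.arctan2(-v[1],-v[0])) for v in (c[3]-c[0],c[2]-c[1])],[np.linalg.norm(c[i]-c[(i+1)%4]) for i in range(4)])
print('bottle',onz(p,f([(66,197)]),.123).round(4)); print('jar',onz(p,f([(684,153)]),.098).round(4))
b=onz(p,f([(327,180),(441,157),(456,247),(343,268)]),.021); print('block',b.mean(0).round(4),[np.linalg.norm(b[i]-b[(i+1)%4]) for i in range(4)])
v=b[1]-b[0]; print(np.degrees(np.arctan2(v[0],-v[1])))
g=lambda a: np.array(a)/6+[200-.42,145-.42]
for n,uv,z in [('bot',(160,311),.123),('can',(367,460),.108),('jar',(525,283),.098),('block',(336,333),.021)]: print(n,onz(t,g([uv]),z).round(4))
E
```

```text
can [[0.5372, 0.0241, 0.108], [0.5348, -0.0151, 0.108], [0.4951, -0.0129, 0.108], [0.4986, 0.0273, 0.108]] [0.5164 0.0058 0.108 ]
[np.float64(-3.514870895978274), np.float64(-4.920383206457787)] [np.float64(-4.725780266854692), np.float64(-3.1975434154848075)] [np.float64(0.03921330533011132), np.float64(0.03974387148246732), np.float64(0.04026473361978299), np.float64(0.03876429108629522)]
bottle [[0.5776 0.0868 0.123 ]]
jar [[ 0.5901 -0.0597  0.098 ]]
block [0.5805 0.0176 0.021 ] [np.float64(0.037293300984239296), np.float64(0.02758103857034283), np.float64(0.03777624590375), np.float64(0.027217471420931963)]
10.64910867781517
bot [[0.577  0.0886 0.123 ]]
can [[0.5184 0.0074 0.108 ]]
jar [[ 0.5903 -0.0579  0.098 ]]
block [[0.5807 0.0192 0.021 ]]
```

>>> step_arm --steps '[[[0,0,0,0,0,4.4,1],[0.035,-0.009,0.034,0,0,0,1],[0,0,0.05,0,0,0,1],[0,0,0.05,0,0,0,1],[0,0,0.03,0,0,0,1],[0,0,0.02,0,0,0,1],[0,0,0,0,0,0,1]]]'

```text
time_s: 2.9
tcp_pos: [0.5159, 0.0019, 0.1186]
orientation: [[0.997, -0.079, -0.003], [-0.079, -0.997, -0.0], [-0.003, 0.0, -1.0]]
force: [0.9, -0.6, 0.7]
finger_gap: 0.0856
grip_force: 0.0
```

>>> step_arm --steps '[[[0,0,0,0,0,0,-1],[0,0,0,0,0,0,-1],[0,0,0,0,0,0,-1],[0,0,0,0,0,0,-1],[0,0,0,0,0,0,-1]]]'

```text
time_s: 3.52
tcp_pos: [0.5176, 0.0032, 0.122]
orientation: [[0.997, -0.077, 0.004], [-0.077, -0.997, 0.0], [0.004, -0.001, -1.0]]
force: [0.2, 2.0, 6.3]
finger_gap: 0.0453
grip_force: 61.7
```

>>> step_arm --steps '[[[0,0,-0.03,0,0,0,-1],[0,0,-0.05,0,0,0,-1],[0,0,-0.05,0,0,0,-1],[-0.0147,0.046,0,0,0,0,-1],[-0.0147,0.046,0,0,0,0,-1],[-0.0147,0.046,0,0,0,0,-1],[-0.0147,0.046,0,0,0,0,-1],[-0.0147,0.046,0,0,0,0,-1],[-0.0147,0.046,0,0,0,0,-1],[-0.0147,0.046,0,0,0,0,-1],[0,0,0.05,0,0,0,-1],[0,0,0.05,0,0,0,-1]]]'

```text
time_s: 5.03
tcp_pos: [0.3888, -0.3112, 0.149]
orientation: [[0.997, -0.079, 0.001], [-0.079, -0.997, -0.001], [0.001, 0.001, -1.0]]
force: [-0.4, -0.5, -2.8]
finger_gap: 0.0453
grip_force: 62.4
```

>>> step_arm --steps '[[[0,0,0.02,0,0,0,-1],[0,0,0.008,0,0,0,-1],[0,0,0,0,0,0,-1],[0,0,0,0,0,0,-1]]]'

```text
time_s: 5.52
tcp_pos: [0.39, -0.3109, 0.1241]
orientation: [[0.997, -0.077, 0.003], [-0.077, -0.997, -0.002], [0.003, 0.002, -1.0]]
force: [0.7, 0.2, -1.0]
finger_gap: 0.0456
grip_force: 62.2
```

```bash
python3 - <<'E'
from h import *
s=telemetry.get_state(); print(s['time_s'],s['tcp_pos'],s['force'])
p,im=grab('side','s1.png'); cv2.imwrite('pics/s1c.png',cv2.resize(im[60:330,180:512],None,fx=2,fy=2))
E
```

```text
5.525 [ 0.3900498  -0.31086687  0.12411866] [ 0.697182    0.20300941 -1.02989817]
```

View pics/s1c.png

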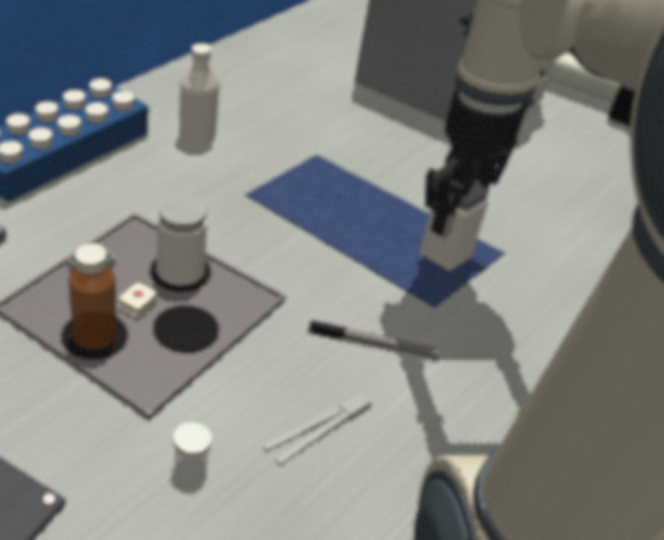

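The canister is upright, held just above the near end of the pad. I'll lower until contact.

>>> step_arm --steps '[[[0,0,0.005,0,0,0,-1],[0,0,0,0,0,0,-1],[0,0,0,0,0,0,-1]]]'

```text
time_s: 5.95
tcp_pos: [0.3892, -0.3103, 0.1169]
orientation: [[0.997, -0.077, -0.0], [-0.077, -0.997, 0.0], [-0.0, -0.0, -1.0]]
force: [0.3, -0.1, -2.2]
finger_gap: 0.0454
grip_force: 62.2
```

>>> step_arm --steps '[[[0,0,0.003,0,0,0,-1],[0,0,0,0,0,0,-1],[0,0,0,0,0,0,-1]]]'

```text
time_s: 6.32
tcp_pos: [0.3894, -0.3104, 0.116]
orientation: [[0.997, -0.077, 0.001], [-0.077, -0.997, -0.001], [0.001, 0.001, -1.0]]
force: [-4.3, 4.1, 8.5]
finger_gap: 0.0451
grip_force: 63.2
```

>>> step_arm --steps '[[[0,0,0,0,0,0,1],[0,0,0,0,0,0,1],[0,0,0,0,0,0,1],[0,0,-0.04,0,0,0,1],[0,0,-0.05,0,0,0,1],[0,0,-0.05,0,0,0,1],[0.0174,-0.0457,0,0,0,0,1],[0.0174,-0.0457,0,0,0,0,1],[0.0174,-0.0457,0,0,0,0,1],[0.0174,-0.0457,0,0,0,0,1],[0.0174,-0.0457,0,0,0,0,1],[0.0174,-0.0457,0,0,0,0,1]]]'

```text
time_s: 7.82
tcp_pos: [0.515, -0.0434, 0.2538]
orientation: [[0.997, -0.077, 0.0], [-0.077, -0.997, -0.0], [0.0, 0.0, -1.0]]
force: [0.3, -0.2, -0.5]
finger_gap: 0.0851
grip_force: 0.0
```

>>> step_arm --steps '[[[0.0174,-0.0457,0,0,0,0,1],[0.0174,-0.0457,0,0,0,0,1],[0.0174,-0.0457,0,0,0,0,1],[0,0,0.04,0,0,0,1],[0,0,0,0,0,0,1],[0,0,0,0,0,0,1]]]'

```text
time_s: 8.57
tcp_pos: [0.5772, 0.0873, 0.2148]
orientation: [[0.997, -0.078, 0.0], [-0.078, -0.997, -0.0], [0.0, 0.0, -1.0]]
force: [0.8, -0.5, 0.4]
finger_gap: 0.0855
grip_force: 0.0
```

>>> step_arm --steps '[[[0,0,0.04,0,0,0,1],[0,0,0.03,0,0,0,1],[0,0,0.017,0,0,0,1],[0,0,0,0,0,0,1],[0,0,0,0,0,0,-1],[0,0,0,0,0,0,-1],[0,0,0,0,0,0,-1],[0,0,0,0,0,0,-1],[0,0,0,0,0,0,-1]]]'

```text
time_s: 9.7
tcp_pos: [0.578, 0.0881, 0.1292]
orientation: [[0.997, -0.077, 0.004], [-0.077, -0.997, 0.001], [0.004, -0.001, -1.0]]
force: [-0.1, 1.3, 6.1]
finger_gap: 0.0485
grip_force: 61.7
```

>>> step_arm --steps '[[[0,0,-0.01,0,0,0,-1],[0,0,0,0,0,0,-1],[0,0,-0.03,0,0,0,-1],[0,0,-0.045,0,0,0,-1],[0,0,-0.045,0,0,0,-1],[0,0,0,0,0,0,-1]]]'

```text
time_s: 10.45
tcp_pos: [0.5783, 0.0877, 0.262]
orientation: [[0.997, -0.077, 0.008], [-0.077, -0.997, 0.001], [0.008, -0.001, -1.0]]
force: [0.0, -0.1, -1.9]
finger_gap: 0.0483
grip_force: 62.4
```

>>> step_arm --steps '[[[-0.0051,0.0446,0,0,0,0,-1],[-0.0051,0.0446,0,0,0,0,-1],[-0.0051,0.0446,0,0,0,0,-1],[-0.0051,0.0446,0,0,0,0,-1],[-0.0051,0.0446,0,0,0,0,-1],[-0.0051,0.0446,0,0,0,0,-1],[-0.0051,0.0446,0,0,0,0,-1],[-0.0051,0.0446,0,0,0,0,-1],[-0.0051,0.0446,0,0,0,0,-1],[0,0,0.045,0,0,0,-1],[0,0,0.045,0,0,0,-1],[0,0,0.03,0,0,0,-1]]]'

```text
time_s: 11.95
tcp_pos: [0.4987, -0.3083, 0.1319]
orientation: [[0.997, -0.078, -0.005], [-0.078, -0.997, 0.003], [-0.005, -0.003, -1.0]]
force: [0.4, -0.2, -1.3]
finger_gap: 0.0482
grip_force: 62.5
```

>>> step_arm --steps '[[[0,0,0.01,0,0,0,-1],[0,0,0.005,0,0,0,-1],[0,0,0,0,0,0,-1],[0,0,0,0,0,0,-1]]]'

```text
time_s: 12.45
tcp_pos: [0.5007, -0.3087, 0.1232]
orientation: [[0.997, -0.077, 0.001], [-0.077, -0.997, -0.0], [0.001, -0.0, -1.0]]
force: [-1.1, 4.5, 4.7]
finger_gap: 0.0485
grip_force: 63.3
```

>>> step_arm --steps '[[[0,0,0,0,0,0,1],[0,0,0,0,0,0,1],[0,0,0,0,0,0,1],[0,0,-0.04,0,0,0,1],[0,0,-0.045,0,0,0,1],[0,0,-0.045,0,0,0,1],[0.0116,-0.0427,0,0,0,0,1],[0.0116,-0.0427,0,0,0,0,1],[0.0116,-0.0427,0,0,0,0,1],[0.0116,-0.0427,0,0,0,0,1],[0.0116,-0.0427,0,0,0,0,1],[0.0116,-0.0427,0,0,0,0,1]]]'

```text
time_s: 13.95
tcp_pos: [0.5899, -0.0577, 0.2518]
orientation: [[0.997, -0.077, 0.0], [-0.077, -0.997, -0.0], [0.0, 0.0, -1.0]]
force: [0.0, 0.7, 0.0]
finger_gap: 0.0855
grip_force: 0.0
```

>>> step_arm --steps '[[[0,0,0.05,0,0,0,1],[0,0,0,0,0,0,1],[0,0,0,0,0,0,1]]]'

```text
time_s: 14.32
tcp_pos: [0.5897, -0.0595, 0.2031]
orientation: [[0.997, -0.078, 0.001], [-0.078, -0.997, -0.0], [0.001, 0.0, -1.0]]
force: [0.2, 0.2, 0.1]
finger_gap: 0.0859
grip_force: 0.0
```

>>> step_arm --steps '[[[0,0,0.04,0,0,0,1],[0,0,0.035,0,0,0,1],[0,0,0.022,0,0,0,1],[0,0,0,0,0,0,1],[0,0,0,0,0,0,-1],[0,0,0,0,0,0,-1],[0,0,0,0,0,0,-1],[0,0,0,0,0,0,-1],[0,0,0,0,0,0,-1]]]'

```text
time_s: 15.45
tcp_pos: [0.5913, -0.0584, 0.109]
orientation: [[0.997, -0.077, 0.006], [-0.077, -0.997, 0.001], [0.006, -0.001, -1.0]]
force: [-0.7, 2.9, 6.3]
finger_gap: 0.057
grip_force: 59.8
```

>>> step_arm --steps '[[[0,0,-0.01,0,0,0,-1],[0,0,0,0,0,0,-1],[0,0,-0.03,0,0,0,-1],[0,0,-0.045,0,0,0,-1],[0,0,-0.045,0,0,0,-1],[0,0,0,0,0,0,-1]]]'

```text
time_s: 16.2
tcp_pos: [0.5909, -0.0593, 0.2403]
orientation: [[0.997, -0.077, 0.009], [-0.077, -0.997, -0.002], [0.009, 0.001, -1.0]]
force: [0.6, -0.2, -2.2]
finger_gap: 0.0572
grip_force: 60.9
```

>>> step_arm --steps '[[[0.0064,0.0415,0,0,0,0,-1],[0.0064,0.0415,0,0,0,0,-1],[0.0064,0.0415,0,0,0,0,-1],[0.0064,0.0415,0,0,0,0,-1],[0.0064,0.0415,0,0,0,0,-1],[0.0064,0.0415,0,0,0,0,-1],[0,0,0.045,0,0,0,-1],[0,0,0.045,0,0,0,-1],[0,0,0.03,0,0,0,-1],[0,0,0.01,0,0,0,-1],[0,0,0,0,0,0,-1]]]'

```text
time_s: 17.58
tcp_pos: [0.608, -0.3099, 0.1039]
orientation: [[0.997, -0.077, -0.002], [-0.077, -0.997, 0.001], [-0.002, -0.001, -1.0]]
force: [-0.6, -0.3, -2.3]
finger_gap: 0.057
grip_force: 61.0
```

>>> step_arm --steps '[[[0,0,0.006,0,0,0,-1],[0,0,0,0,0,0,-1],[0,0,0,0,0,0,-1]]]'

```text
time_s: 17.95
tcp_pos: [0.6085, -0.3102, 0.1031]
orientation: [[0.997, -0.077, 0.001], [-0.077, -0.997, -0.001], [0.001, 0.001, -1.0]]
force: [-10.6, 4.5, 16.7]
finger_gap: 0.0565
grip_force: 62.6
```

>>> step_arm --steps '[[[0,0,0,0,0,0,1],[0,0,0,0,0,0,1],[0,0,0,0,0,0,1],[0,0,-0.047,0,0,0,1],[0,0,-0.05,0,0,0,1],[0,0,-0.05,0,0,0,1],[-0.0077,-0.0464,0,0,0,0,1],[-0.0077,-0.0464,0,0,0,0,1],[-0.0077,-0.0464,0,0,0,0,1],[-0.0077,-0.0464,0,0,0,0,1],[-0.0077,-0.0464,0,0,0,0,1],[-0.0077,-0.0464,0,0,0,0,1]]]'

```text
time_s: 19.45
tcp_pos: [0.5837, -0.0275, 0.2455]
orientation: [[0.997, -0.077, -0.0], [-0.077, -0.997, 0.0], [-0.0, -0.0, -1.0]]
force: [-0.1, -0.1, -0.1]
finger_gap: 0.0854
grip_force: 0.0
```

>>> step_arm --steps '[[[-0.0077,-0.0464,0,0,0,0,1],[0,0,0,0,0,0,1],[0,0,0,0,0,0,1],[0,0,0,0,0,0,1]]]'

```text
time_s: 19.95
tcp_pos: [0.5801, 0.0166, 0.2457]
orientation: [[0.997, -0.079, -0.0], [-0.079, -0.997, -0.0], [-0.0, 0.0, -1.0]]
force: [0.7, -0.1, -0.4]
finger_gap: 0.0854
grip_force: 0.0
```

```bash
python3 - <<'E'
from h import *
s=telemetry.get_state(); print(s['time_s'],s['tcp_pos'],s['orientation'][0])
p,im=grab('wrist','w2.png')
import json; json.dump({k:np.array(v).tolist() for k,v in p.items()},open('w2.json','w'))
def find(m,z,lo,hi):
    cs,_=cv2.findContours(m.astype(np.uint8),cv2.RETR_EXTERNAL,cv2.CHAIN_APPROX_NONE)
    for c in cs:
        if cv2.contourArea(c)<150: continue
        w=onz(p,c.reshape(-1,2),z)[:,:2]*1000; R=cv2.minAreaRect(w.astype(np.float32))
        if lo<max(R[1])<hi: print(z,np.round(R[0],1),np.round(R[1],1),round(R[2],1),cv2.boundingRect(c))
g=im.max(2); find(g>170,.021,30,60); find(g>150,.021,30,60)
find(g<70,.008,60,100)
cv2.imwrite('pics/w2.png',im)
p,im=grab('top','t2.png')
E
```

```text
19.95 [0.58006804 0.01664165 0.24565729] [ 9.96887248e-01 -7.88399528e-02 -2.76354927e-04]
0.021 [473.4 318.9] [22.1 34.2] 10.9 (18, 264, 31, 19)
0.021 [582.  21.] [30.7 39.9] 9.6 (234, 158, 40, 33)
0.021 [671.7  15. ] [46.6 36.2] 88.5 (229, 71, 47, 39)
0.021 [473.7 318.6] [23.1 35. ] 10.9 (18, 264, 31, 20)
0.008 [516.3   9.3] [70.8 71.4] 85.4 (240, 195, 57, 53)
0.008 [576.1 -56.6] [42.1 69.3] 3.2 (290, 153, 60, 37)
0.008 [577.6  90.3] [71.9 71.9] 85.5 (167, 150, 61, 59)
```

View pics/w2.png

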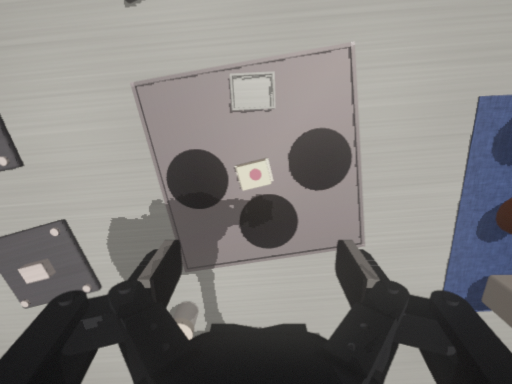

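View pics/t2.png

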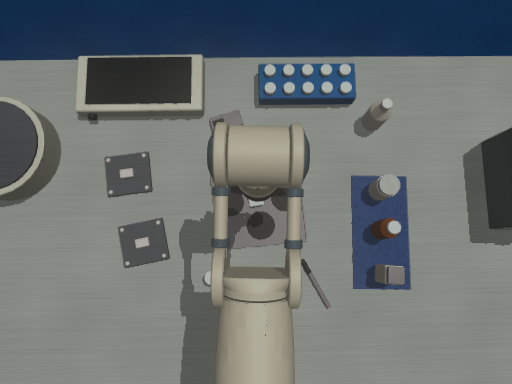

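>>> step_arm --steps '[[[0,0,0,0,0,-7.0,0.2],[0,0,0,0,0,-7.1,0.2],[0.0013,-0.0022,0.04,0,0,0,0.2],[0,0,0.05,0,0,0,0.2],[0,0,0.04,0,0,0,0.2],[0,0,0.015,0,0,0,0.2],[0,0,0.006,0,0,0,0.2],[0,0,0,0,0,0,0.2],[0,0,0,0,0,0,0.2]]]'

```text
time_s: 21.18
tcp_pos: [0.5818, 0.0202, 0.097]
orientation: [[0.986, 0.168, 0.003], [0.168, -0.986, -0.0], [0.003, 0.001, -1.0]]
force: [-0.2, 0.4, 0.3]
finger_gap: 0.0513
grip_force: 0.0
```

```bash
python3 - <<'E'
from h import *
p,im=grab('wrist','w3.png')
cv2.imwrite('pics/w3c.png',cv2.resize(im[100:384,100:412],None,fx=2,fy=2))
E
```

```text
(no output)
```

View pics/w3c.png

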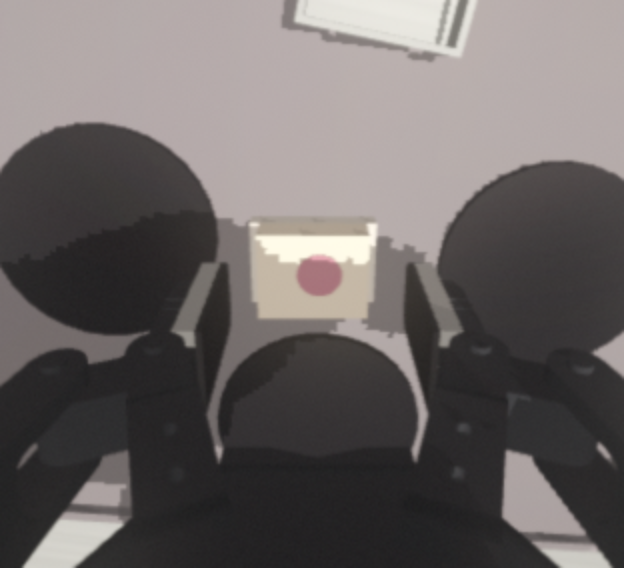

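>>> step_arm --steps '[[[0,0,0.007,0,0,0,0.2],[0,0,0.004,0,0,0,0.2],[0,0,0,0,0,0,0.2],[0,0,0,0,0,0,0.2]]]'

```text
time_s: 21.72
tcp_pos: [0.5808, 0.0203, 0.0838]
orientation: [[0.986, 0.168, -0.0], [0.168, -0.986, 0.0], [-0.0, -0.0, -1.0]]
force: [0.7, 1.1, -0.4]
finger_gap: 0.0511
grip_force: 0.0
```

>>> step_arm --steps '[[[0,0,0,0,0,0,-0.1],[0,0,0,0,0,0,-0.1],[0,0,0,0,0,0,-0.1],[0,0,0,0,0,0,-1],[0,0,0,0,0,0,-1]]]'

```text
time_s: 22.35
tcp_pos: [0.5811, 0.0202, 0.0844]
orientation: [[0.986, 0.168, 0.001], [0.168, -0.986, -0.0], [0.001, 0.0, -1.0]]
force: [-0.1, 0.3, 3.5]
finger_gap: 0.0381
grip_force: 60.6
```

>>> step_arm --steps '[[[0,0,-0.01,0,0,0,-1],[0,0,-0.04,0,0,0,-1],[0,0,-0.05,0,0,0,-1],[-0.008,-0.0443,0,0,0,0,-1],[-0.008,-0.0443,0,0,0,0,-1],[-0.008,-0.0443,0,0,0,0,-1],[-0.008,-0.0443,0,0,0,0,-1],[-0.008,-0.0443,0,0,0,0,-1],[-0.008,-0.0443,0,0,0,0,-1],[-0.008,-0.0443,0,0,0,0,-1],[0,0,0,0,0,0,-1],[0,0,0,0,0,0,-1]]]'

```text
time_s: 23.85
tcp_pos: [0.4736, 0.3162, 0.1838]
orientation: [[0.986, 0.168, -0.0], [0.168, -0.986, -0.001], [-0.0, 0.001, -1.0]]
force: [0.7, 0.1, 0.3]
finger_gap: 0.0382
grip_force: 60.3
```

```bash
python3 - <<'E'
from h import *
s=telemetry.get_state(); print(s['time_s'],s['tcp_pos'],s['orientation'][0],s['finger_gap'])
p,im=grab('wrist','w4.png')
import json; json.dump({k:np.array(v).tolist() for k,v in p.items()},open('w4.json','w'))
cv2.imwrite('pics/w4c.png',cv2.resize(im[100:384,100:412],None,fx=2,fy=2))
E
```

```text
23.85 [0.47356343 0.31616028 0.18379829] [ 9.85737178e-01  1.68291955e-01 -1.82154673e-04] 0.038175601470921916
```

View pics/w4c.png

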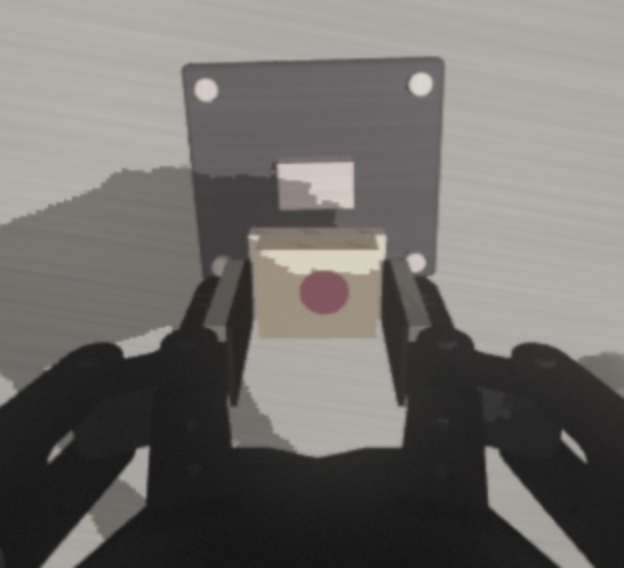

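```bash
python3 - <<'E'
from h import *
import json
p=json.load(open('w4.json')); f=lambda a: np.array(a)/2+[99.75,99.75]
for n,q,z in [('seat',[(277,163),(353,162),(354,208),(279,210)],.022),('block',[(253,249),(381,248),(377,337),(259,337)],.1204)]:
    b=onz(p,f(q),z); v=b[1]-b[0]+b[2]-b[3]
    print(n,b.mean(0).round(4),[round(np.linalg.norm(b[i]-b[(i+1)%4])*1000,1) for i in range(4)],np.degrees(np.arctan2(v[0],-v[1])))
E
```

```text
seat [0.4741 0.317  0.022 ] [np.float64(34.3), np.float64(22.2), np.float64(34.8), np.float64(22.7)] 10.852098792119309
block [0.4746 0.3164 0.1204] [np.float64(35.1), np.float64(28.3), np.float64(34.3), np.float64(28.0)] 9.883017078798973
```

>>> step_arm --steps '[[[0,-0.0006,0.03,0,0,-1.0,-1],[0,0,0.03,0,0,0,-1],[0,0,0.014,0,0,0,-1],[0,0,0,0,0,0,-1],[0,0,0,0,0,0,-1]]]'

```text
time_s: 24.52
tcp_pos: [0.4742, 0.3172, 0.1114]
orientation: [[0.983, 0.185, 0.002], [0.185, -0.983, 0.001], [0.002, -0.001, -1.0]]
force: [-0.8, 0.6, 0.8]
finger_gap: 0.0385
grip_force: 60.3
```

>>> step_arm --steps '[[[0,0,0.005,0,0,0,-1],[0,0,0,0,0,0,-1],[0,0,0,0,0,0,-1]]]'

```text
time_s: 24.9
tcp_pos: [0.4735, 0.3172, 0.1051]
orientation: [[0.983, 0.185, 0.0], [0.185, -0.983, 0.0], [0.0, -0.0, -1.0]]
force: [-0.9, 0.8, 0.8]
finger_gap: 0.0381
grip_force: 60.3
```

>>> step_arm --steps '[[[0,0,0.0025,0,0,0,-1],[0,0,0,0,0,0,-1],[0,0,0,0,0,0,-1]]]'

```text
time_s: 25.28
tcp_pos: [0.4734, 0.3171, 0.1023]
orientation: [[0.983, 0.185, -0.0], [0.185, -0.983, -0.0], [-0.0, 0.0, -1.0]]
force: [0.3, 1.0, 0.2]
finger_gap: 0.0378
grip_force: 60.3
```

>>> step_arm --steps '[[[0,0,0.002,0,0,0,-1],[0,0,0,0,0,0,-1],[0,0,0,0,0,0,-1]]]'

```text
time_s: 25.65
tcp_pos: [0.4736, 0.3172, 0.1014]
orientation: [[0.983, 0.185, 0.001], [0.185, -0.983, 0.0], [0.001, -0.0, -1.0]]
force: [-2.4, -1.1, 4.9]
finger_gap: 0.0379
grip_force: 60.9
```

>>> step_arm --steps '[[[0,0,0,0,0,0,0.3],[0,0,0,0,0,0,0.3],[0,0,0,0,0,0,0.3],[0,0,-0.03,0,0,0,1],[0,0,-0.05,0,0,0,1],[0,0,-0.05,0,0,0,1],[0,0,0,0,0,0,1],[0,0,0,0,0,0,1]]]'

```text
time_s: 26.65
tcp_pos: [0.4734, 0.3171, 0.2297]
orientation: [[0.983, 0.185, -0.0], [0.185, -0.983, -0.0], [-0.001, 0.0, -1.0]]
force: [0.0, -0.3, -1.4]
finger_gap: 0.0855
grip_force: 0.0
```

```bash
python3 - <<'E'
from h import *
s=telemetry.get_state(); print(s['time_s'],s['tcp_pos'])
p,im=grab('wrist','w5.png')
import json; json.dump({k:np.array(v).tolist() for k,v in p.items()},open('w5.json','w'))
cv2.imwrite('pics/w5c.png',cv2.resize(im[50:250,130:390],None,fx=3,fy=3,interpolation=cv2.INTER_CUBIC))
p,im=grab('top','t5.png')
E
```

```text
26.65 [0.47336484 0.31706748 0.2297315 ]
```

View pics/w5c.png

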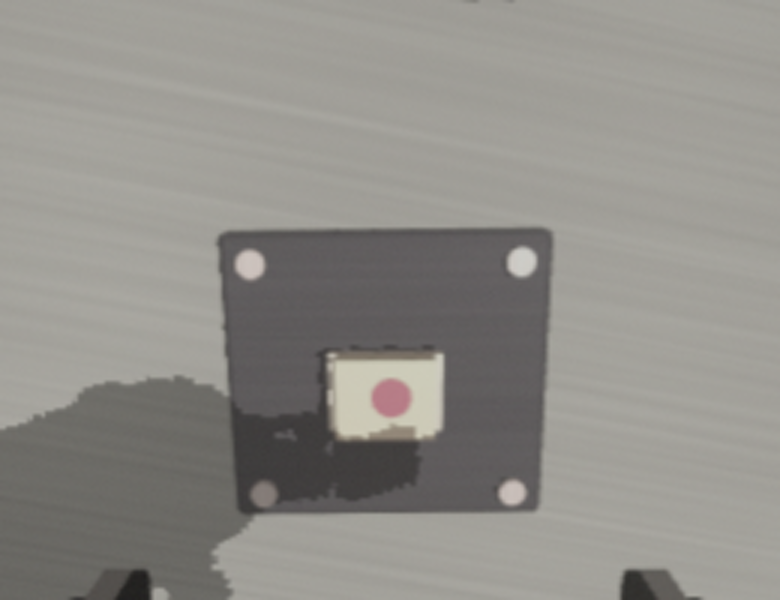

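```bash
python3 - <<'E'
from h import *
import json
p=json.load(open('w5.json')); f=lambda a: np.array(a)/3+[130-.33,50-.33]
for n,q,z in [('plate',[(220,234),(552,231),(538,511),(240,512)],.010),('block',[(334,360),(443,355),(441,437),(336,438)],.038)]:
    b=onz(p,f(q),z); v=b[1]-b[0]+b[2]-b[3]
    print(n,b.mean(0).round(4),[round(np.linalg.norm(b[i]-b[(i+1)%4])*1000,1) for i in range(4)],np.degrees(np.arctan2(v[0],-v[1])))
E
```

```text
plate [0.4745 0.3168 0.01  ] [np.float64(117.4), np.float64(107.8), np.float64(117.6), np.float64(107.2)] 10.986855176895284
block [0.4754 0.3167 0.038 ] [np.float64(36.5), np.float64(29.0), np.float64(36.3), np.float64(27.6)] 12.266137527666414
```

>>> step_arm --steps '[[[0,0,0,0,0,7.5,1],[0,0,0,0,0,7.5,1],[0.0141,0.0473,0,0,0,0,1],[0.0141,0.0473,0,0,0,0,1],[0.0141,0.0473,0,0,0,0,1],[0.0141,0.0473,0,0,0,0,1],[0.0141,0.0473,0,0,0,0,1],[0.0141,0.0473,0,0,0,0,1],[0.0141,0.0473,0,0,0,0,1],[0.0141,0.0473,0,0,0,0,1],[0.0141,0.0473,0,0,0,0,1],[0.0141,0.0473,0,0,0,0,1]]]'

```text
time_s: 28.25
tcp_pos: [0.578, -0.1666, 0.2282]
orientation: [[0.997, -0.076, -0.003], [-0.076, -0.997, 0.001], [-0.003, -0.001, -1.0]]
force: [0.2, 0.2, -0.2]
finger_gap: 0.0854
grip_force: 0.0
```

>>> step_arm --steps '[[[0.0141,0.0473,0,0,0,0,1],[0.0141,0.0473,0,0,0,0,1],[0.0141,0.0473,0,0,0,0,1],[0,0,0,0,0,0,1],[0,0,0,0,0,0,1],[0,0,0,0,0,0,1]]]'

```text
time_s: 29.0
tcp_pos: [0.6098, -0.3085, 0.2301]
orientation: [[0.997, -0.074, -0.0], [-0.074, -0.997, 0.001], [-0.0, -0.001, -1.0]]
force: [-0.2, -0.4, -0.1]
finger_gap: 0.0851
grip_force: 0.0
```

The block sits within 1 mm of the seat centre and square with it. Next I return the jar.

>>> step_arm --steps '[[[-0.0012,0.0018,0.04,0,0,0,1],[0,0,0.04,0,0,0,1],[0,0,0.03,0,0,0,1],[0,0,0.018,0,0,0,1],[0,0,0,0,0,0,1],[0,0,0,0,0,0,-1],[0,0,0,0,0,0,-1],[0,0,0,0,0,0,-1],[0,0,0,0,0,0,-1],[0,0,0,0,0,0,-1]]]'

```text
time_s: 30.25
tcp_pos: [0.6095, -0.312, 0.1052]
orientation: [[0.997, -0.075, 0.004], [-0.075, -0.997, -0.002], [0.004, 0.002, -1.0]]
force: [0.2, 0.7, 7.1]
finger_gap: 0.0568
grip_force: 64.3
```

>>> step_arm --steps '[[[0,0,-0.01,0,0,0,-1],[0,0,-0.03,0,0,0,-1],[0,0,-0.045,0,0,0,-1],[0,0,-0.045,0,0,0,-1],[0,0,0,0,0,0,-1],[0,0,0,0,0,0,-1]]]'

```text
time_s: 31.0
tcp_pos: [0.6082, -0.3115, 0.2315]
orientation: [[0.997, -0.076, -0.001], [-0.076, -0.997, 0.001], [-0.001, -0.0, -1.0]]
force: [-0.6, -0.7, -2.9]
finger_gap: 0.0569
grip_force: 64.0
```

>>> step_arm --steps '[[[-0.0062,-0.0417,0,0,0,0,-1],[-0.0062,-0.0417,0,0,0,0,-1],[-0.0062,-0.0417,0,0,0,0,-1],[-0.0062,-0.0417,0,0,0,0,-1],[-0.0062,-0.0417,0,0,0,0,-1],[-0.0062,-0.0417,0,0,0,0,-1],[0,0,0.045,0,0,0,-1],[0,0,0.04,0,0,0,-1],[0,0,0.025,0,0,0,-1],[0,0,0,0,0,0,-1],[0,0,0,0,0,0,-1]]]'

```text
time_s: 32.38
tcp_pos: [0.5902, -0.0593, 0.1225]
orientation: [[0.997, -0.076, -0.0], [-0.076, -0.997, 0.0], [-0.0, -0.0, -1.0]]
force: [0.4, -1.3, -1.5]
finger_gap: 0.0568
grip_force: 64.2
```

>>> step_arm --steps '[[[0,0,0.008,0,0,0,-1],[0,0,0.003,0,0,0,-1],[0,0,0.002,0,0,0,-1],[0,0,0,0,0,0,-1]]]'

```text
time_s: 32.88
tcp_pos: [0.5904, -0.0593, 0.1113]
orientation: [[0.997, -0.076, 0.001], [-0.076, -0.997, -0.0], [0.001, 0.0, -1.0]]
force: [-3.7, 0.5, 6.0]
finger_gap: 0.0569
grip_force: 64.8
```

>>> step_arm --steps '[[[0,0,0,0,0,0,1],[0,0,0,0,0,0,1],[0,0,0,0,0,0,1],[0,0,-0.04,0,0,0,1],[0,0,-0.05,0,0,0,1],[0,0,-0.05,0,0,0,1],[-0.0117,0.0426,0,0,0,0,1],[-0.0117,0.0426,0,0,0,0,1],[-0.0117,0.0426,0,0,0,0,1],[-0.0117,0.0426,0,0,0,0,1],[-0.0117,0.0426,0,0,0,0,1],[-0.0117,0.0426,0,0,0,0,1]]]'

```text
time_s: 34.38
tcp_pos: [0.5004, -0.3102, 0.2493]
orientation: [[0.997, -0.076, 0.0], [-0.076, -0.997, -0.0], [0.0, 0.0, -1.0]]
force: [-0.1, 0.4, -0.4]
finger_gap: 0.0856
grip_force: 0.0
```

>>> step_arm --steps '[[[0,0,0.04,0,0,0,1],[0,0,0,0,0,0,1],[0,0,0,0,0,0,1]]]'

```text
time_s: 34.75
tcp_pos: [0.5013, -0.3086, 0.2103]
orientation: [[0.997, -0.075, 0.0], [-0.075, -0.997, -0.0], [0.0, 0.0, -1.0]]
force: [0.5, -0.3, 0.3]
finger_gap: 0.0855
grip_force: 0.0
```

>>> step_arm --steps '[[[0,0,0.04,0,0,0,1],[0,0,0.03,0,0,0,1],[0,0,0.017,0,0,0,1],[0,0,0,0,0,0,1],[0,0,0,0,0,0,-1],[0,0,0,0,0,0,-1],[0,0,0,0,0,0,-1],[0,0,0,0,0,0,-1],[0,0,0,0,0,0,-1]]]'

```text
time_s: 35.88
tcp_pos: [0.5017, -0.3089, 0.1247]
orientation: [[0.997, -0.075, 0.003], [-0.075, -0.997, -0.001], [0.003, 0.001, -1.0]]
force: [0.3, 1.7, 6.1]
finger_gap: 0.0485
grip_force: 61.7
```

>>> step_arm --steps '[[[0,0,-0.01,0,0,0,-1],[0,0,-0.03,0,0,0,-1],[0,0,-0.05,0,0,0,-1],[0,0,-0.05,0,0,0,-1],[0,0,0,0,0,0,-1],[0,0,0,0,0,0,-1]]]'

```text
time_s: 36.62
tcp_pos: [0.5007, -0.3088, 0.2617]
orientation: [[0.997, -0.076, -0.001], [-0.076, -0.997, 0.0], [-0.001, -0.0, -1.0]]
force: [-0.1, 0.1, -2.1]
finger_gap: 0.0483
grip_force: 62.1
```

>>> step_arm --steps '[[[0.0052,-0.0446,0,0,0,0,-1],[0.0052,-0.0446,0,0,0,0,-1],[0.0052,-0.0446,0,0,0,0,-1],[0.0052,-0.0446,0,0,0,0,-1],[0.0052,-0.0446,0,0,0,0,-1],[0.0052,-0.0446,0,0,0,0,-1],[0.0052,-0.0446,0,0,0,0,-1],[0.0052,-0.0446,0,0,0,0,-1],[0.0052,-0.0446,0,0,0,0,-1],[0,0,0.045,0,0,0,-1],[0,0,0.04,0,0,0,-1],[0,0,0.025,0,0,0,-1]]]'

```text
time_s: 38.12
tcp_pos: [0.5758, 0.0879, 0.1466]
orientation: [[0.997, -0.075, -0.008], [-0.075, -0.997, -0.001], [-0.008, 0.002, -1.0]]
force: [0.2, 1.0, -1.1]
finger_gap: 0.0486
grip_force: 62.4
```

>>> step_arm --steps '[[[0,0,0.01,0,0,0,-1],[0,0,0,0,0,0,-1],[0,0,0,0,0,0,-1]]]'

```text
time_s: 38.5
tcp_pos: [0.5785, 0.0878, 0.1437]
orientation: [[0.997, -0.076, 0.002], [-0.076, -0.997, 0.0], [0.002, -0.0, -1.0]]
force: [0.5, -0.6, -0.8]
finger_gap: 0.0485
grip_force: 62.4
```

>>> step_arm --steps '[[[0,0,0.009,0,0,0,-1],[0,0,0.004,0,0,0,-1],[0,0,0.002,0,0,0,-1],[0,0,0,0,0,0,-1],[0,0,0,0,0,0,-1]]]'

```text
time_s: 39.12
tcp_pos: [0.5786, 0.0879, 0.1306]
orientation: [[0.997, -0.075, 0.003], [-0.075, -0.997, 0.0], [0.003, -0.0, -1.0]]
force: [-4.0, -1.6, 11.1]
finger_gap: 0.0485
grip_force: 63.3
```

>>> step_arm --steps '[[[0,0,0,0,0,0,1],[0,0,0,0,0,0,1],[0,0,0,0,0,0,1],[0,0,-0.04,0,0,0,1],[0,0,-0.04,0,0,0,1],[0,0,-0.05,0,0,0,1],[-0.0176,0.0457,0,0,0,0,1],[-0.0176,0.0457,0,0,0,0,1],[-0.0176,0.0457,0,0,0,0,1],[-0.0176,0.0457,0,0,0,0,1],[-0.0176,0.0457,0,0,0,0,1],[-0.0176,0.0457,0,0,0,0,1]]]'

```text
time_s: 40.62
tcp_pos: [0.4511, -0.1788, 0.2572]
orientation: [[0.997, -0.075, 0.0], [-0.075, -0.997, -0.0], [0.0, 0.0, -1.0]]
force: [-0.1, -0.9, -0.4]
finger_gap: 0.0856
grip_force: 0.0
```

>>> step_arm --steps '[[[-0.0176,0.0457,0,0,0,0,1],[-0.0176,0.0457,0,0,0,0,1],[-0.0176,0.0457,0,0,0,0,1],[0,0,0.04,0,0,0,1],[0,0,0,0,0,0,1],[0,0,0,0,0,0,1]]]'

```text
time_s: 41.38
tcp_pos: [0.3892, -0.31, 0.2183]
orientation: [[0.997, -0.075, 0.0], [-0.075, -0.997, -0.0], [0.0, 0.0, -1.0]]
force: [0.2, -0.8, 0.5]
finger_gap: 0.0852
grip_force: 0.0
```

>>> step_arm --steps '[[[0,0,0.04,0,0,0,1],[0,0,0.04,0,0,0,1],[0,0,0.022,0,0,0,1],[0,0,0,0,0,0,1],[0,0,0,0,0,0,-1],[0,0,0,0,0,0,-1],[0,0,0,0,0,0,-1],[0,0,0,0,0,0,-1],[0,0,0,0,0,0,-1]]]'

```text
time_s: 42.5
tcp_pos: [0.3897, -0.3106, 0.1174]
orientation: [[0.997, -0.075, 0.003], [-0.075, -0.997, -0.002], [0.003, 0.001, -1.0]]
force: [0.3, 1.9, 5.6]
finger_gap: 0.0456
grip_force: 61.9
```

>>> step_arm --steps '[[[0,0,-0.01,0,0,0,-1],[0,0,-0.03,0,0,0,-1],[0,0,-0.05,0,0,0,-1],[0,0,-0.05,0,0,0,-1],[0,0,0,0,0,0,-1],[0,0,0,0,0,0,-1]]]'

```text
time_s: 43.25
tcp_pos: [0.3887, -0.3102, 0.2546]
orientation: [[0.997, -0.076, -0.001], [-0.076, -0.997, 0.001], [-0.001, -0.001, -1.0]]
force: [-0.3, 0.4, -2.9]
finger_gap: 0.0455
grip_force: 61.9
```

>>> step_arm --steps '[[[0.0148,-0.0465,0,0,0,0,-1],[0.0148,-0.0465,0,0,0,0,-1],[0.0148,-0.0465,0,0,0,0,-1],[0.0148,-0.0465,0,0,0,0,-1],[0.0148,-0.0465,0,0,0,0,-1],[0.0148,-0.0465,0,0,0,0,-1],[0.0148,-0.0465,0,0,0,0,-1],[0,0,0.045,0,0,0,-1],[0,0,0.045,0,0,0,-1],[0,0,0.025,0,0,0,-1],[0,0,0,0,0,0,-1],[0,0,0,0,0,0,-1]]]'

```text
time_s: 44.75
tcp_pos: [0.5168, 0.0064, 0.1406]
orientation: [[0.997, -0.076, -0.0], [-0.076, -0.997, -0.0], [-0.0, 0.0, -1.0]]
force: [-1.0, 0.3, -1.4]
finger_gap: 0.0456
grip_force: 62.4
```

>>> step_arm --steps '[[[0,0,0.008,0,0,0,-1],[0,0,0.004,0,0,0,-1],[0,0,0.002,0,0,0,-1],[0,0,0,0,0,0,-1]]]'

```text
time_s: 45.25
tcp_pos: [0.5168, 0.0065, 0.1263]
orientation: [[0.997, -0.076, -0.0], [-0.076, -0.997, 0.0], [-0.0, -0.0, -1.0]]
force: [-0.7, -0.5, -2.4]
finger_gap: 0.0454
grip_force: 62.4
```

>>> step_arm --steps '[[[0,0,0.002,0,0,0,-1],[0,0,0.002,0,0,0,-1],[0,0,0,0,0,0,-1],[0,0,0,0,0,0,-1]]]'

```text
time_s: 45.75
tcp_pos: [0.517, 0.0065, 0.1235]
orientation: [[0.997, -0.075, 0.001], [-0.075, -0.997, -0.0], [0.001, -0.0, -1.0]]
force: [-3.3, 0.5, 6.5]
finger_gap: 0.0455
grip_force: 63.0
```

>>> step_arm --steps '[[[0,0,0,0,0,0,1],[0,0,0,0,0,0,1],[0,0,0,0,0,0,1],[0,0,-0.04,0,0,0,1],[0,0,-0.05,0,0,0,1],[0,0,-0.05,0,0,0,1],[-0.016,0.05,0,0,0,0,1],[-0.016,0.05,0,0,0,0,1],[-0.016,0.05,0,0,0,0,1],[-0.016,0.05,0,0,0,0,1],[-0.016,0.05,0,0,0,0,1],[-0.016,0.05,0,0,0,0,1]]]'

```text
time_s: 47.25
tcp_pos: [0.3976, -0.2869, 0.2624]
orientation: [[0.997, -0.076, 0.0], [-0.076, -0.997, -0.0], [0.0, 0.0, -1.0]]
force: [0.6, 0.0, 0.0]
finger_gap: 0.0853
grip_force: 0.0
```

>>> step_arm --steps '[[[0,0.04,0,0,0,0,1],[0,0,0,0,0,0,1],[0,0,0,0,0,0,1],[0,0,0,0,0,0,1]]]'

```text
time_s: 47.75
tcp_pos: [0.3958, -0.3243, 0.2625]
orientation: [[0.997, -0.074, 0.0], [-0.074, -0.997, 0.0], [0.0, -0.0, -1.0]]
force: [0.8, 0.2, 0.5]
finger_gap: 0.0855
grip_force: 0.0
```

```bash
python3 - <<'E'
from h import *
p,im=grab('top','t9.png'); im0=cv2.imread('pics/top0.png')
a=im0[145:265,100:320]; b=im[145:265,100:320]
cv2.imwrite('pics/cmp.png',cv2.resize(np.vstack([a,b]),None,fx=2.5,fy=2.5,interpolation=cv2.INTER_CUBIC))
# shift of each container between the two pictures
for n,(x,y),w in [('bottle',(229,200),16),('jar',(287,194),18),('can',(261,223),16),('mould',(257,168),11)]:
    q=im0[y-w:y+w,x-w:x+w]; r=im[y-w-6:y+w+6,x-w-6:x+w+6]
    m=cv2.matchTemplate(r,q,cv2.TM_CCOEFF_NORMED); _,v,_,l=cv2.minMaxLoc(m); print(n,round(v,3),l[0]-6,l[1]-6)
E
```

```text
bottle 0.997 0 0
jar 0.934 1 1
can 0.897 1 0
mould 1.0 0 0
```

View pics/cmp.png

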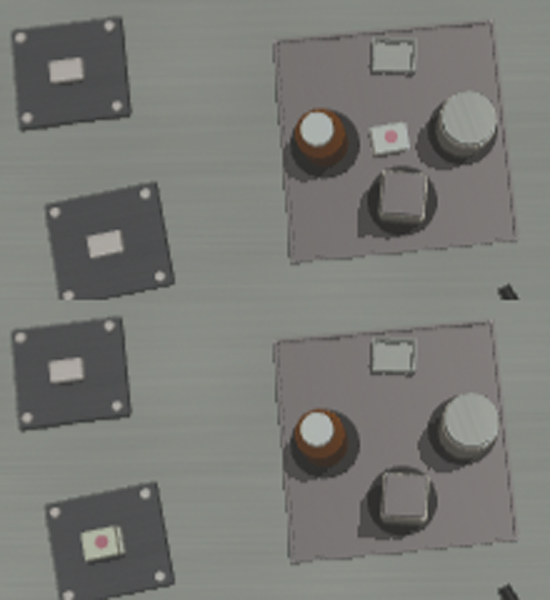

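Containers are back within 1 px (about 3 mm) of where they started, and the mould hasn't moved. I'll check the block on the seat numerically and hand in.

```bash
python3 - <<'E'
from h import *
p=vision.camera_params('top'); im=cv2.imread('pics/t9.png')
m=np.zeros(im.shape[:2],np.uint8); m[228:256,126:158]=(im[228:256,126:158].max(2)>120)
c=max(cv2.findContours(m,0,1)[0],key=cv2.contourArea).reshape(-1,2)
R=cv2.minAreaRect((onz(p,c,.036)[:,:2]*1000).astype(np.float32)); print(R)
ok=abs(R[0][0]-474.3)<5 and abs(R[0][1]-315)<5
print(ok, ticket.finish_job() if ok else '')
E
```

```text
((475.4677734375, 313.8497009277344), (28.823408126831055, 40.94934844970703), 11.947517395019531)
the job is handed in; nothing more can be done
True None
```

The job is handed in: the block is on the seat within about 2 mm and roughly 1° of square, all three containers are back on their own coasters within about 4 mm, and the mould has not moved (about 48 s of the 136 s used; no verdict came back).

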